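Start a batch in the soap melter

TASK

Check the melter's water jacket first: take the dipstick from its stand, lower it down the filler neck until it touches bottom, hold it there for a good second, then hang it back in its stand. Load every rectangular block of soap base from the board into the melter's tank, all of them lying on the tank's floor and none on top of another; the oval finished bar and the other things on the table stay where they are. Only then flip up the clear cover on the control box until it stays up by itself, press the start button beneath it fully in so that it stays in, and leave the cover up.

Things in the scene. Friction and masses are not known exactly. Their poses are not given: they have to be found in the camera images.
- melter: water-jacket melter, a brushed metal tub fixed on the table: 250 mm in its x (front to back), 290 mm in its y (from +125 to -165 mm), deck 95 mm high. Its open rectangular tank is 170 mm in x by 180 mm in y, 65 mm deep. Origin on the table straight below the tank's centre; x points away from the robot side, z up. It may stand left or right of the control box
- tank_floor (a point): centre of the tank's floor, 30 mm above the table; axes as the melter's. The tank's rim is 65 mm above it
- neck_mouth (a point): centre of the mouth of the melter's filler neck, a round dark collar 32 mm across standing 5 mm proud of the deck right of the tank (melter y = -134 mm); the bore is 21 mm wide, upright and blind, 100 mm above the table at the mouth
- neck_bottom (a point): centre of the bore's solid bottom, 85 mm below the mouth (15 mm above the table)
- dipstick: loose dipstick, 80 g: straight steel rod 8 mm thick with a tapered tip; a black stop collar 28 mm across and 6 mm thick begins 120 mm above the tip, and above it is a round black grip 20 mm thick and 60 mm long, from 126 to 186 mm above the tip. Origin at the tip, z up along the rod. It hangs upright through the stand's hole, its collar resting on the stand. When it bottoms out in the neck its collar is still 35 mm above the mouth
- stand_hole (a point): centre of the 17 mm wide, chamfered hole in the fixed dipstick stand, at the top face of its 60 x 50 mm plate, 130 mm above the table (the plate is on a post over an 80 x 80 mm base). The dipstick hung up properly has its tip 120 mm below this point
- base1: cream-coloured rectangular block of soap base, 66 x 42 x 40 mm (x, y, z), 110 g, loose; origin at its centre. Starts flat on the 20 mm thick cutting board (centre 40 mm above the table), turned at random. None of that name is there if the state gives None
- base2: cream-coloured rectangular block of soap base, 66 x 42 x 40 mm (x, y, z), 110 g, loose; origin at its centre. Starts flat on the 20 mm thick cutting board (centre 40 mm above the table), turned at random. None of that name is there if the state gives None
- base3: cream-coloured rectangular block of soap base, 66 x 42 x 40 mm (x, y, z), 110 g, loose; origin at its centre. Starts flat on the 20 mm thick cutting board (centre 40 mm above the table), turned at random. None of that name is there if the state gives None
- base4: cream-coloured rectangular block of soap base, 66 x 42 x 40 mm (x, y, z), 110 g, loose; origin at its centre. Starts flat on the 20 mm thick cutting board (centre 40 mm above the table), turned at random. None of that name is there if the state gives None
- control: fixed grey control box, 170 mm in x, 120 mm in y, top 85 mm above the table; origin on the table under its centre; x points away from the robot side
- guard (a joint): angle of the hinged clear cover over the start button, rad: 0 closed, grows as it is flipped up and back, away from the robot side; stop at 1.65. Light (90 g): let go below about 0.85 it falls shut, beyond about 1.15 it falls back against its stop and stays up. The cover is a hood 92 mm in x, 74 mm in y, 43 mm high
- guard_hinge (a point): point on the hinge axis (parallel to the control box's y) at the cover's far lower edge, 89 mm above the table
- guard_bar (a point): middle of the cover's pull, a round steel bar 9 mm thick and 54 mm long parallel to the hinge, 32 mm clear above the hood's top. When closed it is 70 mm on the robot side of the hinge and 75 mm above it (164 mm above the table); moves with the cover
- start (a joint): travel of the start button, m: 0 out, 0.006 fully in. It moves at about 4 N and stays where it is pushed (latching)
- start_top (a point): middle of the top face of the start button, a white plunger 32 mm across under the cover; straight down is in. Out, it is 103 mm above the table; the black bezel round it (42 mm across) is 95 mm above the table
- board: fixed cutting board, about 360 x 250 mm, 20 mm thick, its long side along x; the blocks and an oval bar lie on it
- bar1: finished soap bar: oval, 80 x 54 mm, 26 mm high, clear amber with yellow bits, on the far left corner of the board; not to be melted; origin under its centre. Leave alone
- jug: white mug-like measuring jug, 84 mm across, 95 mm high, with a handle, standing beyond the board; origin under its centre. Leave alone
- spatula: spatula 210 mm long lying flat on the table in front of the equipment; origin under its middle. Leave alone
- spray: clear spray bottle, 72 mm across, 186 mm high, behind the equipment. Leave alone
- oil: small amber bottle, 54 mm across, 130 mm high, behind the equipment. Leave alone
- jar: wide jar, 80 mm across, 90 mm high, beyond the board. Leave alone
There are look-alikes about, which are no part of the job. There is more than one size of the dipstick; the job needs the larger.

How it is judged:
By the outcome, as a careful person would: the job done as asked, in the order asked, and still so for the second after the job is handed in, with the robot touching nothing.
Of base1, base2, base3, base4 only 2 to 4 are there at a start; the rules pass over those that are not, and their reading is None.
At some moment in a run one of base1, base2, base3, base4 may be knocked a few centimetres aside while the robot is not near it.
It also fails if it takes over 210 s, if anything falls off the work surface, if the arm or the gripper's body presses on something with over 40 N, if the wrist force passes 120 N, or if a joint passes its speed limit or range.

ROBOT

A 6-joint arm with a two-finger parallel gripper is mounted at the origin on the work surface. World frame = base frame: x ahead of the robot, y to its left, z up, the work surface at z = 0. Lengths are in m, angles in rad, forces in N, time in s.
With the tool pointing down it reaches from about 0.3 to 0.85 m from the base axis. Payload 4.2 kg.
Tool frame: the origin (TCP) lies at the very end of the fingers, on their centre line; the grasp point (between the pads) lies bot.grasp_offset behind it (bot.grasp_offset is the distance from the TCP to the grasp point, in m); z points along the fingers, y is the line along which they close (so a half turn about z gives the same grasp; the last joint's range is limited). The gripper opens to 91 mm and grips with 3 to 60 N. Pads are 32 mm wide; open, the fingers measure 118 mm over their backs; the gripper's body (76 mm by 178 mm) begins 60 mm behind the grasp point.
Start: joints at [1.227, 0.32, 1.565, -0, 1.257, -0.02], TCP at [0.183, 0.545, 0.214] pointing down, gripper open.
Joint ranges: [-3.11, 3.11], [-0.84, 2.01], [0.21, 2.61], [-1.34, 4.49], [0.05, 2.63], [-2.56, 2.56]. Speed limits (rad/s): [2.57, 2.57, 3.14, 3.14, 3.14, 3.14].

INTERFACE

Orientations are given as a rotation vector (axis times angle).
In Python, from bench import bot gives the robot as it stands. The module is installed in compiled form; this text tells all that it offers.
- The arm moves only by the tool move_arm, never from a script. Its argument "motion" is one flat list of numbers, 7 for each row, row after row: the shift along the tool's x, y, z in mm, then the turn, a rotation vector about the tool's x, y, z in rad, then the closure, from 0 (fully open) to 1 (shut). In form: [dx, dy, dz, ax, ay, az, gripper, dx, dy, dz, ax, ay, az, gripper, ...]. A call has 1 to 20 rows; each row is the pose to reach, as a shift and turn from the pose commanded when the call began, along the tool's axes at that moment; what a row does not reach only later rows make up. A row lasts 1/10 s, in which the tool goes at most 50 mm and 8.59 degrees, less where a joint would pass 70% of its speed; a pose out of reach is approached as far as the arm can. A call with a gripper value outside its range is refused whole. The fingers move at their own pace and stop on an object; "squeeze" is the grip in N (left out, the last holds). Time passes only in rows, so rows that repeat a pose let the fingers close. It gives the time, the measured TCP pose, the force, the opening and the grip force at its end, in the units of the state.
- bot.get_obs(): the state, without advancing time (a new reading comes with each control period).
- bot.get_image(name): name is "scene" or "top"; returns a dict with "img" (384x512x3 uint8, red, green, blue), "range_z" (384x512 float32, m along the optical axis (not along the pixel's ray), 0 where there is no reading), "fovy" (degrees; the focal length in pixels is half the picture's height over the tangent of half this angle, whatever the lens; pixels are square), "cx", "cy" (the principal point, pixels), "D" ([k1, k2, p1, p2, k3] as OpenCV has them; the pictures are not rectified), "R" (3x3) and "t" (3): a world point X has camera coordinates R X + t. Camera axes: x right, y down, z forward; pixel columns grow to the right and rows downward; lengths in m; the calibration is good to about 2 mm. A picture is of the moment at which its call begins.
- bot.finish_job(): hands the job in; it is judged then, once.
Trained networks look in the newest picture that a camera, given by its name, has taken for a name from the list of things; names that differ only in an ending like _2 or _b are one class to them, and where a whole thing is asked for, a point or a joint stands for the part that bears it (a point fixed in the world has none). Each returns a list of dicts, best first, with "confidence" (0 to 1); they miss things now and then, are a little off and sometimes report something else, mostly with a low value. They report only what shows in the picture. A call takes as long as a camera call. They do not tell look-alikes from the thing itself.
- bot.boxes_of(camera, label): "box" ([left, top, width, height] in pixels, round what is visible of it).
- bot.trace(camera, label): "region" (384x512 bool, what is visible of it) and "box" ([left, top, width, height] in pixels, round what is visible of it).
The state is a dict: "time_s": time; "q": joint angles; "joint_velocities": joint speeds; "joint_torque": joint torques, N m; "position": TCP position; "orientation": TCP orientation; "wrist_force": force on the tool from outside, world axes, zero at the start; "torque": the same for the moment, N m; "finger_gap": opening from 0.0 (shut) to 1.0 (fully open); "gripper_force": force on a finger pad.
Only numpy, scipy, OpenCV 4.12 (cv2) and the standard library are available. Lean on these libraries where they do the work, as an engineer would, in place of code of your own. Each camera call takes 0.05 s, during which the arm holds its last target. There are 200 camera calls.

## Working session

There is one attempt and no reset: what is moved stays moved. The work goes in short steps, Python scripts to look and compute and a tool call to move; the robot and the scene stay as the last step left them, time stands still between calls to the robot, and variables do not carry over. Pictures are saved under pics/ and viewed, at most 14 in all, crops included, and the job is handed in when it is done.

Besides the shell and the picture viewer there is one more tool, called as name(argument=value, ...), one argument or row to a line, values as JSON. move_arm: Moves the arm, as the interface text tells. Its arguments: {"type":"object","properties":{"motion":{"type":"array","items":{"type":"number"}},"squeeze":{"type":"number"}},"required":["motion"]}

```bash
mkdir -p pics; cat > h.py <<'E'
import numpy as np, cv2
from bench import bot
from scipy.spatial.transform import Rotation as Ro
def K(im):
    f=192/np.tan(np.radians(im['fovy'])/2); return np.array([[f,0,im['cx']],[0,f,im['cy']],[0,0,1.]])
def cloud(im):
    "world point per pixel (NaN if no range)"
    h,w=im['range_z'].shape; u,v=np.meshgrid(np.arange(w),np.arange(h))
    p=cv2.undistortPoints(np.stack([u,v],-1).reshape(-1,1,2).astype(float),K(im),np.array(im['D'],float)).reshape(h,w,2)
    z=np.where(im['range_z']>0,im['range_z'],np.nan)
    P=np.dstack([p[...,0]*z,p[...,1]*z,z])
    return (P-np.array(im['t']))@np.array(im['R'])
def proj(im,X):
    rv=cv2.Rodrigues(np.array(im['R'],float))[0]
    return cv2.projectPoints(np.array(X,float).reshape(-1,1,3),rv,np.array(im['t'],float),K(im),np.array(im['D'],float))[0].reshape(-1,2)
def save(im,name,crop=None,s=1):
    a=im['img'][...,::-1]
    if crop: l,t,w,h=crop; a=a[t:t+h,l:l+w]
    cv2.imwrite('pics/'+name,cv2.resize(a,None,fx=s,fy=s,interpolation=cv2.INTER_CUBIC))
def togo(X):
    "world point -> shift in tool axes, mm"
    o=bot.get_obs(); R=Ro.from_rotvec(o['orientation'])
    return np.round(R.inv().apply(np.array(X)-o['position'])*1000,1)
E
cat > a.py <<'E'
from h import *
for c in ('scene','top'):
    im=bot.get_image(c); save(im,c+'0.png',s=1.5); C=cloud(im)
    print(c,im['fovy'],np.round(-np.array(im['R']).T@im['t'],3))
    for n in ['melter','dipstick','stand_hole','base1','control','guard','start','bar1','neck_mouth']:
        try:
            for r in bot.trace(c,n):
                m=r['region']; P=C[m]; print(n,round(r['confidence'],2),[int(x) for x in r['box']],np.round(np.nanmedian(P,0),3),'lo',np.round(np.nanpercentile(P,2,axis=0),3),'hi',np.round(np.nanpercentile(P,98,axis=0),3))
        except Exception as e: print(n,e)
o=bot.get_obs();print(o['time_s'],o['position'],o['orientation'],bot.grasp_offset,o['wrist_force'])
E
python3 a.py
```

```text
scene 48.494478404202766 [1.019 0.65  0.976]
melter 0.94 [106, 160, 212, 190] [0.601 0.037 0.08 ] lo [ 0.475 -0.111  0.009] hi [0.919 0.174 0.098]
melter 0.3 [352, 214, 42, 57] [0.404 0.327 0.031] lo [0.341 0.28  0.004] hi [0.423 0.356 0.133]
dipstick 0.49 [377, 211, 11, 18] [0.387 0.32  0.162] lo [0.364 0.302 0.13 ] hi [0.392 0.328 0.196]
stand_hole 0.56 [353, 217, 41, 53] [0.403 0.326 0.036] lo [0.343 0.276 0.006] hi [0.423 0.356 0.133]
base1 0.85 [240, 121, 19, 23] [ 0.377 -0.243  0.056] lo [ 0.328 -0.319  0.018] hi [ 0.4   -0.219  0.064]
base1 0.71 [212, 116, 19, 14] [ 0.426 -0.36   0.055] lo [ 0.395 -0.392  0.023] hi [ 0.453 -0.336  0.064]
control 0.82 [139, 238, 214, 145] [0.619 0.305 0.085] lo [ 0.502  0.22  -0.001] hi [1.008 0.355 0.156]
control 0.58 [240, 123, 19, 22] [ 0.378 -0.239  0.058] lo [ 0.35  -0.29   0.024] hi [ 0.4   -0.219  0.064]
guard 0.98 [291, 240, 51, 47] [0.586 0.3   0.131] lo [0.542 0.256 0.095] hi [0.626 0.329 0.168]
start 0.48 [141, 237, 215, 146] [0.617 0.308 0.085] lo [0.504 0.222 0.006] hi [1.01  0.355 0.157]
start 0.4 [135, 162, 36, 34] [ 0.734 -0.241
[... 1177 characters left out ...]
0.013] lo [ 0.339  0.271 -0.001] hi [0.424 0.343 0.136]
control 0.85 [151, 75, 54, 148] [0.578 0.27  0.086] lo [ 0.493  0.219 -0.001] hi [1.009 0.346 0.164]
guard 0.64 [154, 175, 29, 32] [0.575 0.284 0.132] lo [0.532 0.249 0.085] hi [0.623 0.327 0.169]
bar1 0.91 [323, 179, 14, 24] [ 0.603 -0.245  0.045] lo [ 0.568 -0.271  0.029] hi [ 0.639 -0.22   0.053]
neck_mouth 0.59 [199, 73, 94, 160] [0.595 0.028 0.09 ] lo [ 0.465 -0.117  0.01 ] hi [0.833 0.166 0.101]
neck_mouth 0.2 [288, 126, 20, 17] [ 0.771 -0.138  0.086] lo [ 0.756 -0.165  0.006] hi [ 0.798 -0.116  0.132]
1.0 [0.1829511  0.54515416 0.21399045] [5.06331077e-01 3.10048398e+00 2.19291671e-04] 0.0188 [ 0.17966729  0.97481832 -0.01479694]
```

View pics/scene0.png

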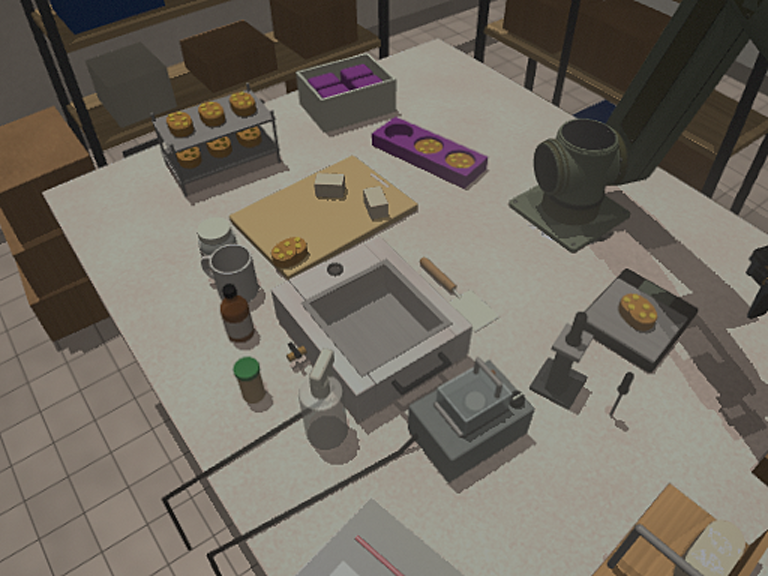

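View pics/top0.png

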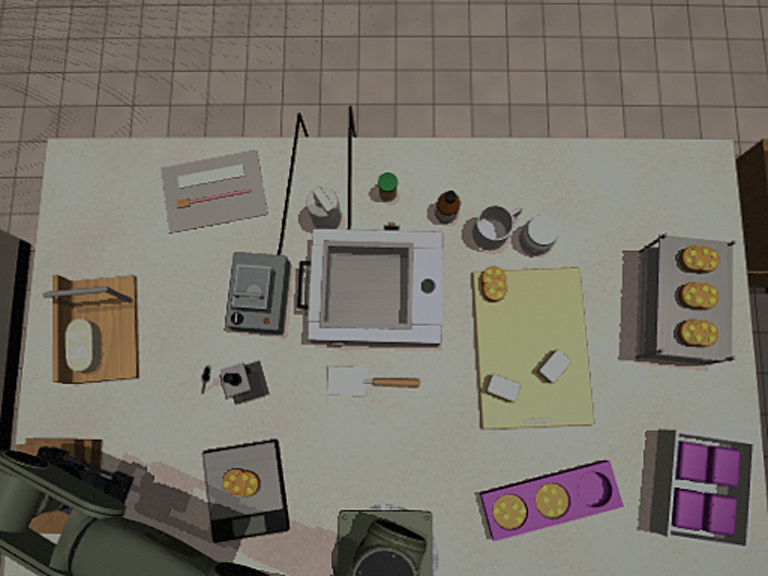

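Two cream blocks are on the board, at scene (330,184) and (375,201) and at top (553,366) and (502,387). There are two dipstick candidates: one hangs in the stand at top (232,378), and a small one lies on the table at (206,378). The hung one's grip top reads z=0.196, which is right for the larger. I'll confirm that in a crop and measure the rest.

```bash
cat > b.py <<'E'
from h import *
def rect(P):
    (c,s,a)=cv2.minAreaRect((P[:,:2]*1000).astype(np.float32)); return np.round(c,1),np.round(s,1),round(a,1),len(P)
def big(m):
    n,l,st,_=cv2.connectedComponentsWithStats(m.astype(np.uint8)); return l==1+np.argmax(st[1:,4]) if n>1 else m
for c in ('scene','top'):
    im=bot.get_image(c); C=cloud(im); x,y,z=np.moveaxis(C,-1,0); print(c)
    box=lambda a,b,c_,d,e,f:(x>a)&(x<b)&(y>c_)&(y<d)&(z>e)&(z<f)
    print('table/board z',np.nanmedian(z[box(.3,.45,.0,.2,-.03,.03)]),np.nanmedian(z[box(.3,.6,-.44,-.25,.01,.03)]))
    deck=big(box(.42,.8,-.16,.21,.086,.104)); print('deck',rect(C[deck]),np.median(z[deck]))
    fl=big(box(.5,.72,-.06,.14,.02,.042)); print('floor',rect(C[fl]))
    dark=big(box(.5,.7,-.14,-.06,.07,.115)&(im['img'].max(-1)<95)); print('neck dark',rect(C[dark]),np.round(np.nanmedian(C[dark],0),4))
    print('stand plate',rect(C[big(box(.33,.46,.26,.37,.122,.136))]))
    g=big(box(.33,.46,.26,.37,.15,.22)); print('grip',rect(C[g]),np.nanmax(z[g])); gt=box(.33,.46,.26,.37,.19,.2); print(' top',rect(C[gt]),np.round(np.nanmean(C[gt],0),4))
    bl=box(.28,.66,-.46,-.205,.052,.068); n,l,st,_=cv2.connectedComponentsWithStats(bl.astype(np.uint8))
    for i in range(1,n):
        if st[i,4]>30: print('block',rect(C[l==i]))
    print('control top',rect(C[big(box(.42,.75,.2,.4,.078,.09))]))
    h=box(.45,.72,.2,.4,.122,.14); print('hood top',rect(C[h]))
    b=box(.45,.72,.2,.4,.155,.175); print('bar',rect(C[b]),np.round(np.nanmean(C[b],0),4))
    if c=='scene': save(im,'dip.png',(340,195,110,100),5)
E
python3 b.py
```

```text
scene
table/board z 4.536637445548982e-05 0.020006500467746144
deck (array([591.3,  24.3]), array([293.6, 254.5]), 88.6, 4565) 0.09472901293199293
floor (array([578.5,  25.1]), array([148. , 149.5]), 88.6, 2143)
neck dark (array([590.2, -89.9]), array([29.4, 29.9]), 18.4, 70) [ 0.5871 -0.0948  0.0969]
stand plate (array([380.8, 316.9]), array([62.9, 49.2]), 17.0, 328)
grip (array([382.8, 318.3]), array([18.4, 17. ]), 69.8, 117) 0.19796656090794104
 top (array([382.8, 318. ]), array([18. , 14.3]), 54.1, 42) [0.3834 0.3187 0.1947]
block (array([ 419.8, -369.6]), array([50.3, 66.4]), 49.2, 179)
block (array([ 370.9, -256.4]), array([70.5, 42.2]), 70.2, 180)
control top (array([579.9, 292.9]), array([119.5, 170.9]), 84.8, 1288)
hood top (array([579.4, 291. ]), array([74.6, 93.5]), 86.4, 996)
bar (array([557.3, 293.3]), array([60.2,  9.8]), 84.3, 99) [0.5584 0.2955 0.166 ]
top
table/board z 0.00015030730349064927 0.019794217666137485
deck (array([590.9,  21.3]), array([290.4, 251.7]), 88.5, 3768) 0.09502492236246599
floor (array([596.4,  41.4]), array([181. , 162.9]), 88.6, 2457)
neck dark (array([587.4, -91.8]), array([26.4, 31.3]), 88.5, 52) [ 0.5921 -0.0916  0.0986]
stand plate (array([379.3, 315.2]), array([60. , 51.1]), 17.2, 239)
grip (array([379.4, 314.1]), array([18.8, 19. ]), 34.8, 53) 0.20045002698019657
 top (array([379.4, 314.5]), array([19.6, 17.7]), 45.5, 33) [0.3791 0.3142 0.1951]
block (array([ 416.7, -371.7]), array([42.3, 66.8]), 48.2, 261)
block (array([ 368.5, -257.5]), array([63.8, 42.1]), 68.2, 254)
control top (array([578.8, 287.9]), array([121.8, 171.1]), 86.0, 928)
hood top (array([578.8, 288.3]), array([75.6, 93.3]), 85.4, 606)
bar (array([556. , 288.7]), array([58.8,  8.9]), 87.2, 58) [0.5555 0.2898 0.166 ]
```

View pics/dip.png

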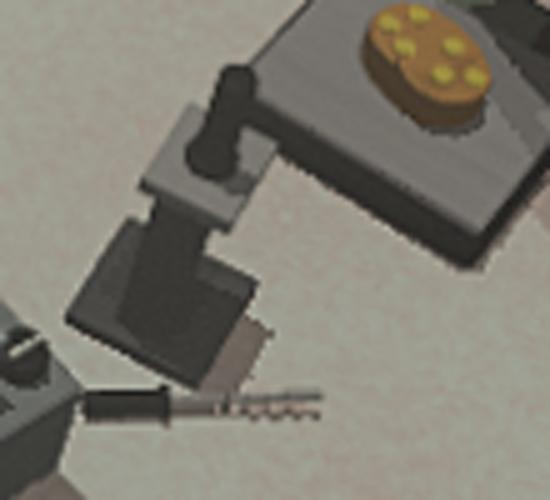

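The hung dipstick is the long one with the collar; the loose tool below it is short. The melter checks out too: tank centre (591.6, 42.8) mm, yaw -1.5°, and predicted neck (588,-91) against measured (589,-91).

```bash
python3 -c "
from h import *
print(togo([.381,.316,.27]),togo([.381,.316,.151]))"
```

```text
[-260.6 -154.2  -56.1] [-260.6 -154.2   62.9]
```

move_arm(
  motion=[-40,-25,-56,0,0,0,0,-80,-50,-56,0,0,0,0,-120,-72,-56,0,0,0,0,-160,-95,-56,0,0,0,0,-200,-120,-56,0,0,0,0,-240,-142,-56,0,0,0,0,-260.6,-154.2,-56,0,0,0,0,-260.6,-154.2,-56,0,0,0,0,-260.6,-154.2,-56,0,0,0,0,-260.6,-154.2,-56,0,0,0,0,-260.6,-154.2,-56,0,0,0,0,-260.6,-154.2,-56,0,0,0,0],
)

```text
time_s: 2.3
position: [0.3803, 0.3168, 0.2699]
orientation: [-0.504, -3.101, -0.0]
wrist_force: [-0.6, 0.6, -0.3]
finger_gap: 0.996
gripper_force: 0.0
```

```bash
python3 -c "
from h import *
print(togo([.381,.316,.151]))
im=bot.get_image('scene');save(im,'pre.png',(310,120,130,140),4)"
```

```text
[ -1.   -0.6 118.9]
```

View pics/pre.png

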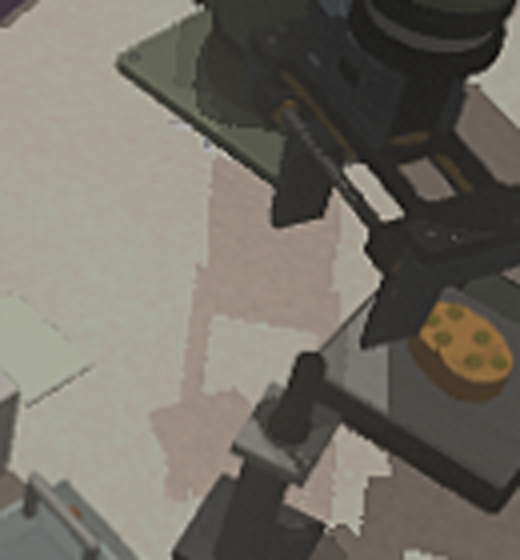

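The crop shows the fingers at (300,190) and (400,300) straddling the grip at (310,370). Going down to grasp.

move_arm(
  motion=[0,0,30,0,0,0,0,0,0,60,0,0,0,0,0,0,90,0,0,0,0,0,0,119,0,0,0,0,0,0,119,0,0,0,0,0,0,119,0,0,0,0,0,0,119,0,0,0,0.5,0,0,119,0,0,0,1,0,0,119,0,0,0,1,0,0,119,0,0,0,1,0,0,119,0,0,0,1,0,0,119,0,0,0,1,0,0,119,0,0,0,1,0,0,119,0,0,0,1,0,0,119,0,0,0,1,0,0,119,0,0,0,1],
  squeeze=30,
)

```text
time_s: 3.95
position: [0.3809, 0.316, 0.1509]
orientation: [-0.506, -3.1, -0.0]
wrist_force: [-0.0, -0.1, -0.9]
finger_gap: 0.212
gripper_force: 30.0
```

move_arm(
  motion=[0,0,-20,0,0,0,1,0,0,-40,0,0,0,1,0,0,-65,0,0,0,1,0,0,-95,0,0,0,1,0,0,-125,0,0,0,1,0,0,-140,0,0,0,1,0,0,-140,0,0,0,1,0,0,-140,0,0,0,1,0,0,-140,0,0,0,1],
)

```text
time_s: 4.85
position: [0.3803, 0.3155, 0.2894]
orientation: [-0.506, -3.099, 0.003]
wrist_force: [-1.0, 0.1, -0.7]
finger_gap: 0.212
gripper_force: 30.0
```

```bash
cat > c.py <<'E'
from h import *
import sys
o=bot.get_obs(); p=o['position']; im=bot.get_image('scene'); C=cloud(im); x,y,z=np.moveaxis(C,-1,0)
m=(abs(x-p[0])<.025)&(abs(y-p[1])<.025)&(z<p[2]-.035)&(z>p[2]-.14)&(z>.103)
u,v=np.meshgrid(range(512),range(384))
P=C[m]
# rod surface: camera sees side; centre is 4 mm further from the camera
cam=-np.array(im['R']).T@im['t']; d=P[:,:2]-cam[:2]; d/=np.linalg.norm(d,axis=1)[:,None]
Q=P.copy(); Q[:,:2]+=.0035*d
for lo in np.arange(p[2]-.14,p[2]-.03,.02):
    s=(Q[:,2]>lo)&(Q[:,2]<=lo+.02)
    if s.sum()>2: print(round(lo+.01,3),s.sum(),np.round((np.median(Q[s],0)-p)*1000,1))
print('tcp',p,'lowest rod z',np.round(P[:,2].min(),4) if len(P) else None, o['wrist_force'])
t=Ro.from_rotvec(o['orientation']).as_matrix(); print(np.round(t,3).tolist())
if len(sys.argv)>1: a=proj(im,p)[0]; save(im,sys.argv[1],(int(a[0])-60,max(0,int(a[1])-50),130,130),4)
E
python3 c.py lift.png
```

```text
0.159 12 [-1.900e+00 -1.000e-01 -1.309e+02]
0.179 13 [  -0.6    1.7 -109.1]
0.199 15 [ -1.3   1.5 -91.4]
0.219 22 [  1.    0.7 -70.3]
0.239 23 [  0.1  -0.3 -51. ]
0.259 5 [  0.1   2.3 -37.2]
tcp [0.38034057 0.31551746 0.28943414] lowest rod z 0.1542 [-1.01435355  0.13593893 -0.73672781]
[[-0.948, 0.318, -0.002], [0.318, 0.948, -0.002], [0.002, -0.002, -1.0]]
```

View pics/lift.png

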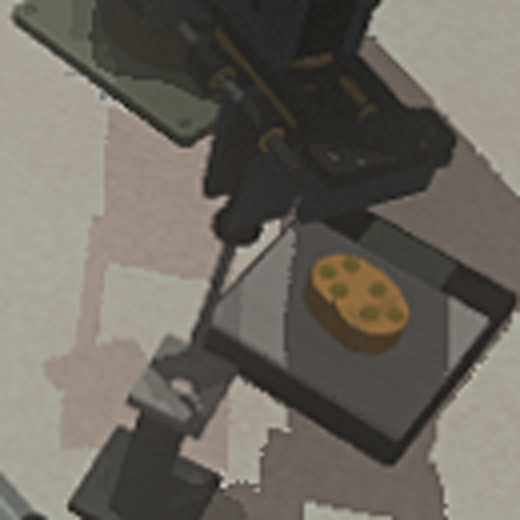

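The rod hangs straight below the TCP to within about 2 mm, with the tip at z≈0.15. On to the neck.

```bash
python3 -c "
from h import *
print(togo([.589,-.0915,.289]),togo([.589,-.0915,.156]))"
```

```text
[-327.3 -319.5    0.7] [-327.5 -319.2  133.7]
```

move_arm(
  motion=[-10,-30,0,0,0,0,1,-30,-60,0,0,0,0,1,-60,-90,0,0,0,0,1,-90,-120,0,0,0,0,1,-120,-150,0,0,0,0,1,-155,-180,0,0,0,0,1,-190,-210,0,0,0,0,1,-225,-240,0,0,0,0,1,-260,-270,0,0,0,0,1,-295,-295,0,0,0,0,1,-320,-312,0,0,0,0,1,-327.3,-319.5,1,0,0,0,1,-327.3,-319.5,1,0,0,0,1,-327.3,-319.5,1,0,0,0,1,-327.3,-319.5,1,0,0,0,1,-327.3,-319.5,1,0,0,0,1,-327.3,-319.5,1,0,0,0,1],
)

```text
time_s: 6.6
position: [0.5892, -0.0901, 0.2904]
orientation: [0.504, 3.1, 0.0]
wrist_force: [0.6, -0.2, -1.2]
finger_gap: 0.21
gripper_force: 30.0
```

```bash
python3 c.py neck.png; python3 -c "
from h import *
print(togo([.589,-.0915,.156]))"
```

```text
0.16 15 [  -0.8    1.1 -128.2]
0.18 14 [  -1.     0.9 -108.2]
0.2 18 [ -1.    0.1 -90. ]
0.22 16 [ -0.   -0.1 -70.7]
0.24 18 [ -1.5   0.9 -50.6]
0.26 3 [  1.9   1.7 -36.2]
tcp [ 0.5892332  -0.09013634  0.29038381] lowest rod z 0.1531 [ 0.62187439 -0.24579856 -1.22256087]
[[-0.948, 0.317, 0.001], [0.317, 0.948, 0.0], [-0.0, 0.0, -1.0]]
[ -0.   -1.3 134.3]
```

View pics/neck.png

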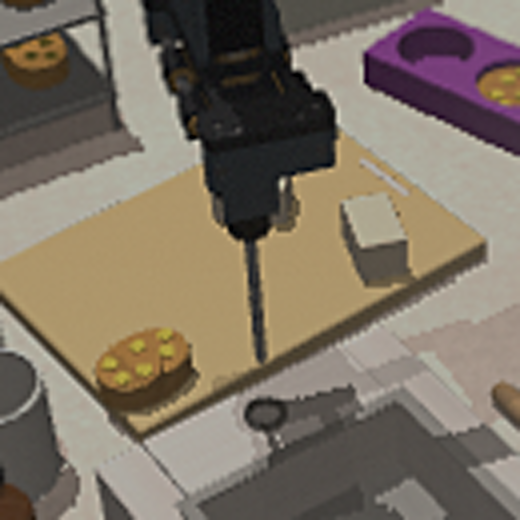

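The rod tip at (262,360) extrapolates to (267,415), which is the middle of the neck collar at (266,413). Lowering.

move_arm(
  motion=[0,-1,15,0,0,0,1,0,-1,30,0,0,0,1,0,-1,42,0,0,0,1,0,-1,52,0,0,0,1,0,-1,60,0,0,0,1,0,-1,68,0,0,0,1,0,-1,76,0,0,0,1,0,-1,84,0,0,0,1,0,-1,92,0,0,0,1,0,-1,100,0,0,0,1,0,-1,108,0,0,0,1,0,-1,116,0,0,0,1,0,-1,124,0,0,0,1,0,-1,128,0,0,0,1,0,-1,128,0,0,0,1,0,-1,128,0,0,0,1],
)

```text
time_s: 8.25
position: [0.5894, -0.092, 0.1621]
orientation: [0.506, 3.1, 0.0]
wrist_force: [-0.3, -0.2, -0.1]
finger_gap: 0.216
gripper_force: 30.0
```

move_arm(
  motion=[0,0,2,0,0,0,1,0,0,4,0,0,0,1,0,0,5,0,0,0,1,0,0,6,0,0,0,1,0,0,6.5,0,0,0,1,0,0,6.5,0,0,0,1,0,0,6.5,0,0,0,1],
)

```text
time_s: 8.95
position: [0.5894, -0.092, 0.1558]
orientation: [0.506, 3.1, 0.0]
wrist_force: [-2.0, -0.0, 1.7]
finger_gap: 0.211
gripper_force: 30.0
```

move_arm(
  motion=[0,0,0.5,0,0,0,1,0,0,1,0,0,0,1,0,0,1.5,0,0,0,1,0,0,1.5,0,0,0,1,0,0,1.5,0,0,0,1,0,0,1.5,0,0,0,1],
)

```text
time_s: 9.55
position: [0.5897, -0.092, 0.1555]
orientation: [0.506, 3.099, -0.0]
wrist_force: [-1.8, 0.1, 8.3]
finger_gap: 0.213
gripper_force: 30.0
```

It has touched bottom: 8 N, with the TCP stalled at the height I predicted. Holding, then withdrawing.

move_arm(
  motion=[0,0,0,0,0,0,1,0,0,0,0,0,0,1,0,0,0,0,0,0,1,0,0,0,0,0,0,1,0,0,0,0,0,0,1,0,0,0,0,0,0,1,0,0,0,0,0,0,1,0,0,0,0,0,0,1,0,0,0,0,0,0,1,0,0,0,0,0,0,1,0,0,0,0,0,0,1,0,0,0,0,0,0,1,0,0,0,0,0,0,1,0,0,0,0,0,0,1,0,0,0,0,0,0,1,0,0,0,0,0,0,1],
)

```text
time_s: 11.15
position: [0.5897, -0.092, 0.1555]
orientation: [0.506, 3.099, 0.0]
wrist_force: [-1.9, -0.1, 8.4]
finger_gap: 0.216
gripper_force: 30.0
```

move_arm(
  motion=[0,0,-10,0,0,0,1,0,0,-22,0,0,0,1,0,0,-36,0,0,0,1,0,0,-50,0,0,0,1,0,0,-66,0,0,0,1,0,0,-82,0,0,0,1,0,0,-100,0,0,0,1,0,0,-120,0,0,0,1,0,0,-138,0,0,0,1,0,0,-138,0,0,0,1,0,0,-138,0,0,0,1,0,0,-138,0,0,0,1],
)

```text
time_s: 12.35
position: [0.5887, -0.0918, 0.2907]
orientation: [-0.506, -3.098, -0.0]
wrist_force: [0.5, -0.3, -1.8]
finger_gap: 0.214
gripper_force: 30.0
```

```bash
python3 -c "
from h import *
print(togo([.3807,.3158,.292]))"
```

```text
[326.9 320.3  -0.6]
```

move_arm(
  motion=[7,10,0,0,0,0,1,32,30,0,0,0,0,1,67,55,0,0,0,0,1,102,85,0,0,0,0,1,137,115,0,0,0,0,1,172,145,0,0,0,0,1,207,175,0,0,0,0,1,240,205,0,0,0,0,1,270,235,0,0,0,0,1,295,265,0,0,0,0,1,315,292,0,0,0,0,1,325,312,0,0,0,0,1,326.9,320.3,0,0,0,0,1,326.9,320.3,0,0,0,0,1,326.9,320.3,0,0,0,0,1,326.9,320.3,0,0,0,0,1,326.9,320.3,0,0,0,0,1],
)

```text
time_s: 14.05
position: [0.3815, 0.3148, 0.292]
orientation: [0.509, 3.1, -0.0]
wrist_force: [-0.3, -0.5, -0.3]
finger_gap: 0.217
gripper_force: 30.0
```

```bash
python3 c.py back.png; python3 -c "
from h import *
print(togo([.3807,.3158,.153]))"
```

```text
0.162 10 [  -0.8    1.2 -128.1]
0.182 14 [  -0.4    1.  -109.9]
0.202 14 [ -0.5   2.  -89.9]
0.222 22 [  0.4  -0.2 -69.5]
0.242 23 [ -0.    0.7 -48.6]
0.262 4 [  1.8   0.6 -36.8]
tcp [0.38152664 0.31476064 0.29204659] lowest rod z 0.1545 [-0.29037757 -0.45378145 -0.27610854]
[[-0.948, 0.32, 0.0], [0.32, 0.948, -0.0], [-0.0, -0.0, -1.0]]
[  1.1   0.6 139.1]
```

View pics/back.png

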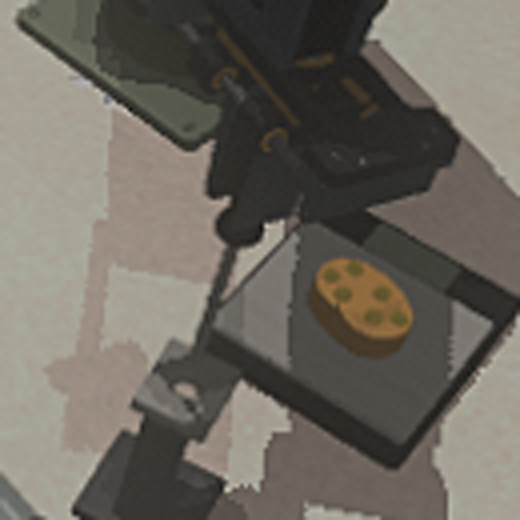

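Same picture as at the lift, with the hole at (185,388). I'll correct about 1 mm back to the pose it came out at and descend slowly.

move_arm(
  motion=[1,0.7,0,0,0,0,1,1,0.7,10,0,0,0,1,1,0.7,18,0,0,0,1,1,0.7,22,0,0,0,1,1,0.7,26,0,0,0,1,1,0.7,30,0,0,0,1,1,0.7,34,0,0,0,1,1,0.7,38,0,0,0,1,1,0.7,42,0,0,0,1,1,0.7,42,0,0,0,1,1,0.7,42,0,0,0,1],
)

```text
time_s: 15.2
position: [0.3806, 0.3167, 0.25]
orientation: [0.506, 3.1, 0.0]
wrist_force: [-0.3, 0.1, -0.5]
finger_gap: 0.213
gripper_force: 30.0
```

Tip is below the plate top with no force, so it's in the hole.

move_arm(
  motion=[0,-0.5,10,0,0,0,1,0,-0.5,22,0,0,0,1,0,-0.5,36,0,0,0,1,0,-0.5,50,0,0,0,1,0,-0.5,64,0,0,0,1,0,-0.5,78,0,0,0,1,0,-0.5,88,0,0,0,1,0,-0.5,94,0,0,0,1,0,-0.5,97,0,0,0,1,0,-0.5,97,0,0,0,1,0,-0.5,97,0,0,0,1],
)

```text
time_s: 16.3
position: [0.3807, 0.3165, 0.1534]
orientation: [0.506, 3.1, 0.001]
wrist_force: [0.1, -0.1, -0.7]
finger_gap: 0.213
gripper_force: 30.0
```

move_arm(
  motion=[0,0,1,0,0,0,1,0,0,2,0,0,0,1,0,0,2,0,0,0,1,0,0,2,0,0,0,1,0,0,2,0,0,0,0.7,0,0,2,0,0,0,0.4,0,0,2,0,0,0,0,0,0,2,0,0,0,0,0,0,2,0,0,0,0,0,0,2,0,0,0,0,0,0,2,0,0,0,0,0,0,-20,0,0,0,0,0,0,-50,0,0,0,0,0,0,-85,0,0,0,0,0,0,-120,0,0,0,0,0,0,-140,0,0,0,0,0,0,-140,0,0,0,0,0,0,-140,0,0,0,0],
)

```text
time_s: 18.1
position: [0.3801, 0.316, 0.2924]
orientation: [-0.506, -3.1, 0.0]
wrist_force: [0.1, 0.0, -1.0]
finger_gap: 0.999
gripper_force: 0.0
```

```bash
python3 b.py | grep -E 'scene|top$|stand|grip| top |block|bar'; python3 -c "
from h import *
print(bot.get_obs()['finger_gap'],bot.get_obs()['q'])"
```

```text
scene
stand plate (array([380.4, 316.4]), array([66.1, 49.8]), 17.0, 321)
grip (array([382.2, 318.2]), array([18.9, 19.1]), 0.7, 120) 0.19754905258184077
 top (array([381.5, 318.9]), array([16.9, 17.6]), 62.5, 41) [0.3826 0.3183 0.1947]
block (array([ 419. , -370.2]), array([48.1, 66.3]), 47.0, 175)
block (array([ 371.6, -255.2]), array([76.6, 41.6]), 68.2, 177)
control top (array([580.6, 291.7]), array([119. , 170.5]), 85.4, 1296)
hood top (array([579.5, 291.1]), array([74.9, 94. ]), 85.6, 997)
bar (array([557.8, 293.1]), array([60.8,  9.8]), 86.3, 99) [0.5584 0.2955 0.1658]
top
stand plate (array([362.4, 285.1]), array([3. , 9.7]), 76.7, 6)
0.9956240164928695 [ 6.70260492e-01  1.50518820e-01  1.59790118e+00  3.88583365e-05
  1.39639061e+00 -5.76708740e-01]Traceback (most recent call last):
  File "b.py", line 14, in <module>
    g=big(box(.33,.46,.26,.37,.15,.22)); print('grip',rect(C[g]),np.nanmax(z[g])); gt=box(.33,.46,.26,.37,.19,.2); print(' top',rect(C[gt]),np.round(np.nanmean(C[gt],0),4))
                                                                 ~~~~~~~~~^^^^^^
    res = np.fmax.reduce(a, axis=axis, out=out, **kwargs)
ValueError: zero-size array to reduction operation fmax which has no identity
```

The dipstick is hung properly (grip top 0.195, centre unchanged). Block A is at (0.418,-0.371) with its narrow side along 48°. Block B is at (0.369,-0.257) with its narrow side along -22°. A first.

```bash
python3 -c "
from h import *
print(togo([.418,-.371,.16]))"
```

```text
[-255.  -638.4  132.5]
```

move_arm(
  motion=[-8,-20,0,0,0,0,0,-24,-60,0,0,0,0.03,0,-40,-100,0,0,0,0.06,0,-56,-140,0,0,0,0.09,0,-72,-180,0,0,0,0.12,0,-88,-220,0,0,0,0.15,0,-104,-260,0,0,0,0.18,0,-120,-300,0,0,0,0.21,0,-136,-340,0,0,0,0.24,0,-152,-380,0,0,0,0.27,0,-168,-420,20,0,0,0.3,0,-184,-460,40,0,0,0.33,0,-200,-500,60,0,0,0.36,0,-216,-540,80,0,0,0.38,0,-232,-580,100,0,0,0.407,0,-246,-615,120,0,0,0.407,0,-255,-638.4,132,0,0,0.407,0,-255,-638.4,132,0,0,0.407,0,-255,-638.4,132,0,0,0.407,0,-255,-638.4,132,0,0,0.407,0],
)

```text
time_s: 20.2
position: [0.4189, -0.369, 0.1609]
orientation: [-1.121, -2.934, -0.001]
wrist_force: [0.1, -0.1, -0.2]
finger_gap: 1.0
gripper_force: 0.0
```

```bash
cat > d.py <<'E'
from h import *
def blocks():
    for c in ('scene','top'):
        im=bot.get_image(c); C=cloud(im); x,y,z=np.moveaxis(C,-1,0)
        bl=(x>.28)&(x<.66)&(y>-.46)&(y<-.205)&(z>.054)&(z<.066)&(im['img'].min(-1)>110)
        n,l,st,_=cv2.connectedComponentsWithStats(bl.astype(np.uint8))
        for i in range(1,n):
            if st[i,4]>30: (q,s,a)=cv2.minAreaRect((C[l==i][:,:2]*1000).astype(np.float32)); print(c,np.round(q,1),np.round(s,1),round(a,1),st[i,4])
    return im
if __name__=='__main__':
    blocks()
    R=Ro.from_rotvec(bot.get_obs()['orientation']).as_matrix(); print('y ang',np.degrees(np.arctan2(R[1,1],R[0,1])),bot.get_obs()['position'],bot.get_obs()['q'])
E
python3 d.py; python3 -c "
from h import *
print(togo([.418,-.371,.03]))"
```

```text
scene [ 428.8 -380.8] [40.5 35.2] 52.6 72
top [ 366.1 -232.2] [22.7 17.2] 44.1 34
y ang 48.202655431141594 [ 0.41923772 -0.36907322  0.16158011] [-7.42604032e-01  3.31897701e-01  1.68475835e+00  3.04409231e-04
  1.12425346e+00 -1.58403035e+00]
[ -0.3  -2.3 131.6]
```

move_arm(
  motion=[0,-2,0,0,0,0,0,0,-2,30,0,0,0,0,0,-2,60,0,0,0,0,0,-2,90,0,0,0,0,0,-2,110,0,0,0,0,0,-2,124,0,0,0,0,0,-2,130,0,0,0,0,0,-2,130,0,0,0,0,0,-2,130,0,0,0,0.3,0,-2,130,0,0,0,0.6,0,-2,130,0,0,0,1,0,-2,130,0,0,0,1,0,-2,130,0,0,0,1,0,-2,130,0,0,0,1,0,-2,130,0,0,0,1,0,-2,130,0,0,0,1],
  squeeze=20,
)

```text
time_s: 21.9
position: [0.4177, -0.3716, 0.031]
orientation: [1.123, 2.934, 0.0]
wrist_force: [-0.5, -0.4, 1.0]
finger_gap: 0.46
gripper_force: 20.0
```

```bash
python3 -c "
from h import *
print(togo([.5926,.083,.181]))"
```

```text
[ 173.2  455.3 -150. ]
```

move_arm(
  motion=[0,0,-15,0,0,0,1,0,0,-40,0,0,0,1,0,0,-80,0,0,0,1,0,0,-120,0,0,0,1,0,0,-150,0,0,0,1,0,0,-150,0,0,0,1,0,0,-150,0,0,0,1],
)

```text
time_s: 22.6
position: [0.4174, -0.3714, 0.1807]
orientation: [-1.123, -2.934, -0.0]
wrist_force: [-0.5, -0.1, -1.3]
finger_gap: 0.461
gripper_force: 20.0
```

move_arm(
  motion=[6,15,0,0,0,0,1,18,45,0,0,0,-0.05,1,30,80,0,0,0,-0.1,1,44,115,0,0,0,-0.16,1,58,150,0,0,0,-0.22,1,72,185,0,0,0,-0.28,1,86,220,0,0,0,-0.34,1,99,255,0,0,0,-0.4,1,112,290,0,0,0,-0.46,1,125,325,0,0,0,-0.52,1,138,360,0,0,0,-0.58,1,150,395,0,0,0,-0.64,1,162,425,0,0,0,-0.68,1,170,446,0,0,0,-0.703,1,173.2,455.3,0,0,0,-0.703,1,173.2,455.3,0,0,0,-0.703,1,173.2,455.3,0,0,0,-0.703,1,173.2,455.3,0,0,0,-0.703,1],
)

```text
time_s: 24.4
position: [0.592, 0.082, 0.1807]
orientation: [-0.046, -3.14, 0.001]
wrist_force: [0.2, -0.1, -0.6]
finger_gap: 0.46
gripper_force: 20.0
```

```bash
python3 d.py; python3 -c "
from h import *
print(togo([.5926,.083,.042]))
save(bot.get_image('scene'),'tank1.png',s=1.5)"
```

```text
top [ 370.2 -257.7] [62.8 39.4] 70.4 219
y ang 88.31732454442785 [0.5922482  0.08194875 0.18099707] [ 1.18317072e-01  3.77227877e-01  1.56236454e+00 -1.08188357e-04
  1.20224686e+00 -1.42307202e+00]
[ -0.4   1.1 139. ]
```

View pics/tank1.png

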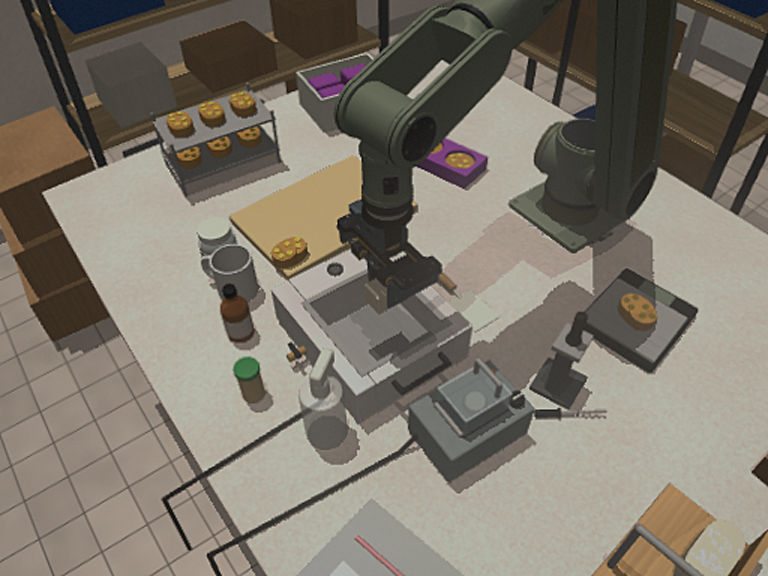

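The block is held over the right part of the tank (400,295), and block B is unmoved. The small loose tool had already toppled before I first moved. Lowering now.

move_arm(
  motion=[0,1,20,0,0,0,1,0,1,50,0,0,0,1,0,1,80,0,0,0,1,0,1,105,0,0,0,1,0,1,120,0,0,0,1,0,1,130,0,0,0,1,0,1,136,0,0,0,1,0,1,139,0,0,0,1,0,1,139,0,0,0,1,0,1,139,0,0,0,1],
)

```text
time_s: 25.55
position: [0.5932, 0.0841, 0.0427]
orientation: [0.044, 3.14, 0.0]
wrist_force: [-0.6, -0.5, -0.8]
finger_gap: 0.463
gripper_force: 20.0
```

move_arm(
  motion=[0,0,1.5,0,0,0,1,0,0,1.5,0,0,0,1,0,0,1.5,0,0,0,0.42,0,0,1.5,0,0,0,0.38,0,0,1.5,0,0,0,0.38,0,0,1.5,0,0,0,0.38,0,0,1.5,0,0,0,0.38,0,0,-20,0,0,0,0.38,0,0,-50,0,0,0,0.38,0,0,-90,0,0,0,0.38,0,0,-130,0,0,0,0.38,0,0,-150,0,0,0,0,0,0,-150,0,0,0,0,0,0,-150,0,0,0,0],
)

```text
time_s: 26.95
position: [0.5922, 0.084, 0.1914]
orientation: [-0.044, -3.141, 0.0]
wrist_force: [-0.6, -0.1, -0.9]
finger_gap: 0.854
gripper_force: 0.0
```

```bash
python3 d.py; python3 -c "
from h import *
print(togo([.3693,-.2573,.19]))
im=bot.get_image('scene');C=cloud(im);x,y,z=np.moveaxis(C,-1,0);m=(x>.5)&(x<.69)&(y>-.05)&(y<.135)&(z>.064)&(z<.076);print(cv2.minAreaRect((C[m][:,:2]*1000).astype(np.float32)),m.sum())"
```

```text
top [ 369.9 -258.3] [63.4 39.8] 68.6 223
y ang 88.40822598580205 [0.59150254 0.08388601 0.18997976] [ 1.21576794e-01  3.72098869e-01  1.54687313e+00  9.76913804e-05
  1.22629238e+00 -1.42147017e+00]
[ 212.6 -347.2    0.9]
((584.769287109375, 34.89998245239258), (168.32302856445312, 158.97779846191406), 89.84567260742188) 500
```

move_arm(
  motion=[6,-10,0,0,0,0.1,0,18,-30,0,0,0,0.23,0,32,-54,0,0,0,0.36,0,47,-78,0,0,0,0.49,0,62,-102,0,0,0,0.62,0,77,-126,0,0,0,0.75,0,92,-150,0,0,0,0.88,0,107,-174,0,0,0,1.01,0,122,-198,0,0,0,1.14,0,137,-222,0,0,0,1.27,0,152,-246,0,0,0,1.4,0,167,-270,0,0,0,1.53,0,182,-294,0,0,0,1.66,0,195,-316,0,0,0,1.79,0,206,-335,0,0,0,1.89,0,212.6,-347.2,1,0,0,1.92,0,212.6,-347.2,1,0,0,1.92,0,212.6,-347.2,1,0,0,1.92,0,212.6,-347.2,1,0,0,1.92,0],
)

```text
time_s: 29.0
position: [0.3706, -0.2564, 0.1905]
orientation: [-2.596, -1.767, -0.0]
wrist_force: [-0.1, -0.6, -0.2]
finger_gap: 1.004
gripper_force: 0.0
```

```bash
python3 -c "
from h import *
print(togo([.3695,-.2575,.031]))
R=Ro.from_rotvec(bot.get_obs()['orientation']).as_matrix(); print('y ang',np.degrees(np.arctan2(R[1,1],R[0,1])))
im=bot.get_image('scene');C=cloud(im);x,y,z=np.moveaxis(C,-1,0);m=(x>.5)&(x<.69)&(y>-.05)&(y<.135)&(z>.06)&(z<.076)&(im['img'].min(-1)>110);print(cv2.minAreaRect((C[m][:,:2]*1000).astype(np.float32)),m.sum(),np.median(z[m]))
a=proj(im,[.37,-.257,.06])[0];print(a);save(im,'B.png',(180,70,140,190),3)"
```

```text
[ -1.5  -0.5 159.5]
y ang -21.53840992220783
((594.1901245117188, 84.26204681396484), (41.1359748840332, 69.13619995117188), 89.95047760009766) 275 0.06942215116402693
[249.98517308 130.02172722]
```

View pics/B.png

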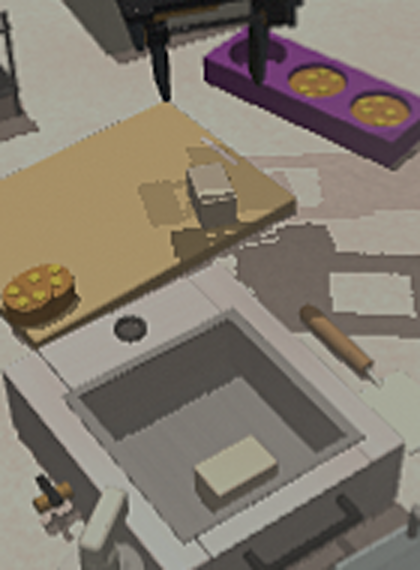

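Block A lies flat on the tank floor at crop (237,468), and B is in place on the board at (210,185). Grasping B.

move_arm(
  motion=[-1,0,30,0,0,0,0,-1,0,70,0,0,0,0,-1,0,110,0,0,0,0,-1,0,140,0,0,0,0,-1,0,154,0,0,0,0,-1,0,159,0,0,0,0,-1,0,159,0,0,0,0,-1,0,159,0,0,0,0.3,-1,0,159,0,0,0,0.6,-1,0,159,0,0,0,1,-1,0,159,0,0,0,1,-1,0,159,0,0,0,1,-1,0,159,0,0,0,1,-1,0,159,0,0,0,1,-1,0,159,0,0,0,1,-1,0,140,0,0,0,1,-1,0,100,0,0,0,1,-1,0,50,0,0,0,1,-1,0,10,0,0,0,1,-1,0,10,0,0,0,1],
)

```text
time_s: 31.05
position: [0.3729, -0.2602, 0.1861]
orientation: [2.589, 1.759, 0.006]
wrist_force: [-0.1, -0.3, -0.9]
finger_gap: 0.463
gripper_force: 20.0
```

```bash
python3 -c "
from h import *
print(togo([.5906,.003,.181]))"
```

```text
[324.8 105.4   5.4]
```

move_arm(
  motion=[12,4,0,0,0,0.05,1,36,12,0,0,0,0.15,1,62,20,0,0,0,0.26,1,90,29,0,0,0,0.37,1,118,38,0,0,0,0.48,1,146,47,0,0,0,0.59,1,174,56,0,0,0,0.7,1,202,65,0,0,0,0.81,1,230,74,0,0,0,0.92,1,258,83,0,0,0,1.02,1,284,92,0,0,0,1.12,1,306,99,0,0,0,1.2,1,324,105,0,0,0,1.222,1,324,105,0,0,0,1.222,1,324,105,0,0,0,1.222,1,324,105,0,0,0,1.222,1,324,105,0,0,0,1.222,1],
)

```text
time_s: 32.75
position: [0.5863, 0.0038, 0.1807]
orientation: [3.141, -0.045, -0.001]
wrist_force: [-0.8, -0.4, -1.4]
finger_gap: 0.462
gripper_force: 20.0
```

```bash
python3 -c "
from h import *
print(togo([.5906,.003,.042]))
R=Ro.from_rotvec(bot.get_obs()['orientation']).as_matrix(); print('y ang',np.degrees(np.arctan2(R[1,1],R[0,1])))"
```

```text
[  4.4   0.6 138.7]
y ang -91.65968367316194
```

move_arm(
  motion=[4,0.6,20,0,0,0,1,4,0.6,50,0,0,0,1,4,0.6,80,0,0,0,1,4,0.6,105,0,0,0,1,4,0.6,120,0,0,0,1,4,0.6,130,0,0,0,1,4,0.6,136,0,0,0,1,4,0.6,139,0,0,0,1,4,0.6,139.5,0,0,0,1,4,0.6,139.5,0,0,0,1],
)

```text
time_s: 33.75
position: [0.5915, 0.0038, 0.0421]
orientation: [-3.141, 0.044, -0.002]
wrist_force: [0.5, -0.8, -1.2]
finger_gap: 0.464
gripper_force: 20.0
```

move_arm(
  motion=[0,0,1,0,0,0,1,0,0,1,0,0,0,1,0,0,1,0,0,0,0.42,0,0,1,0,0,0,0.38,0,0,1,0,0,0,0.38,0,0,1,0,0,0,0.38,0,0,1,0,0,0,0.38,0,0,-20,0,0,0,0.38,0,0,-50,0,0,0,0.38,0,0,-90,0,0,0,0.38,0,0,-130,0,0,0,0.38,0,0,-170,0,0,0,0.38,0,0,-200,0,0,0,0.38,0,0,-230,0,0,0,0.38,0,0,-230,0,0,0,0.38,0,0,-230,0,0,0,0.38],
)

```text
time_s: 35.35
position: [0.5909, 0.0038, 0.2715]
orientation: [-3.141, 0.044, -0.001]
wrist_force: [0.2, 0.7, -0.2]
finger_gap: 0.623
gripper_force: 0.0
```

```bash
cat > e.py <<'E'
from h import *
for c in ('scene','top'):
    im=bot.get_image(c);C=cloud(im);x,y,z=np.moveaxis(C,-1,0)
    m=(x>.5)&(x<.69)&(y>-.05)&(y<.135)&(z>.062)&(z<.078)&(im['img'].min(-1)>110)
    n,l,st,_=cv2.connectedComponentsWithStats(m.astype(np.uint8))
    for i in range(1,n):
        if st[i,4]>40: print(c,cv2.minAreaRect((C[l==i][:,:2]*1000).astype(np.float32)),np.median(z[l==i]))
o=bot.get_obs();print(o['position'],o['q'],togo([.535,.31,.272]))
im=bot.get_image('scene');save(im,'after.png',s=1.5)
E
python3 e.py
```

```text
scene ((596.5420532226562, -5.449737548828125), (69.33850860595703, 31.222394943237305), 17.535999298095703) 0.06921884051920882
top ((589.553466796875, -11.58031177520752), (53.30516052246094, 16.811838150024414), 0.16300320625305176) 0.06938906570837826
[0.5901269  0.00384425 0.26976422] [-1.30226741e-02  3.17530098e-01  1.42746108e+00  8.68906873e-05
  1.39978141e+00  1.58593215e+00] [ -63.7 -304.5   -2. ]
```

View pics/after.png

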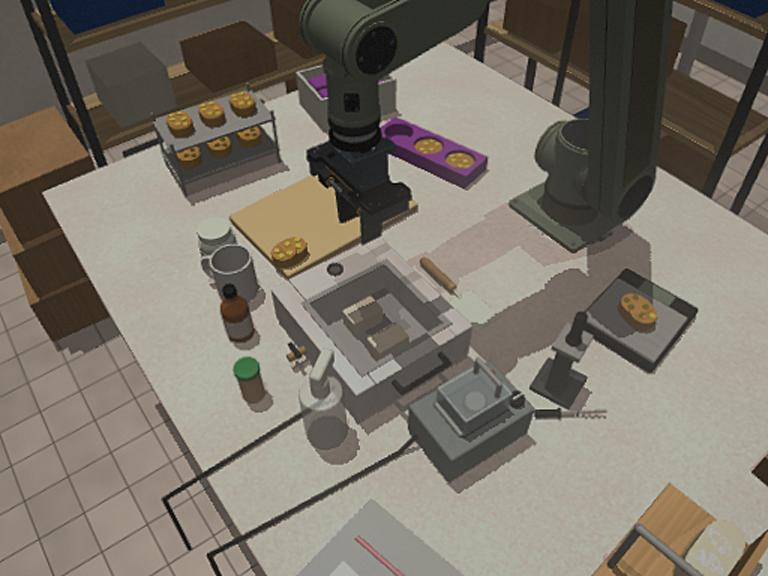

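Both blocks lie on the tank floor, clear of each other, at (362,312) and (388,340), top z=0.069. Now the cover's pull bar at (0.557,0.291,0.164), box yaw about -4°. The hinge works out at (0.627,0.286,0.089).

```bash
python3 -c "
from h import *
print(togo([.557,.291,.25]))"
```

```text
[ -41.1 -286.1   19.8]
```

move_arm(
  motion=[-2,-12,0,0,0,-0.08,0.4,-6,-36,0,0,0,-0.2,0.4,-9,-62,0,0,0,-0.33,0.4,-13,-88,0,0,0,-0.46,0.4,-17,-114,0,0,0,-0.59,0.4,-20,-140,0,0,0,-0.72,0.4,-24,-166,0,0,0,-0.85,0.4,-28,-192,0,0,0,-0.98,0.4,-31,-216,0,0,0,-1.11,0.4,-34,-240,5,0,0,-1.24,0.4,-37,-262,10,0,0,-1.37,0.4,-40,-278,15,0,0,-1.48,0.4,-41,-286,20,0,0,-1.524,0.4,-41,-286,20,0,0,-1.524,0.4,-41,-286,20,0,0,-1.524,0.4,-41,-286,20,0,0,-1.524,0.4],
)

```text
time_s: 37.1
position: [0.5582, 0.2902, 0.2513]
orientation: [2.304, 2.135, -0.001]
wrist_force: [0.7, -0.2, 0.4]
finger_gap: 0.599
gripper_force: 0.0
```

```bash
python3 e.py | grep -v position; python3 -c "
from h import *
print(togo([.557,.291,.146]),bot.get_obs()['q'])
R=Ro.from_rotvec(bot.get_obs()['orientation']).as_matrix(); print('y ang',np.degrees(np.arctan2(R[1,1],R[0,1])))
im=bot.get_image('scene');C=cloud(im);x,y,z=np.moveaxis(C,-1,0);b=(x>.5)&(x<.63)&(y>.24)&(y<.34)&(z>.155)&(z<.175);print(np.nanmean(C[b],0),b.sum())
save(im,'bar.png',(260,170,130,140),4)"; python3 d.py|head -3
```

```text
scene ((593.2327880859375, 3.7796497344970703), (44.07475662231445, 63.58621597290039), 88.92345428466797) 0.06960758249703383
scene ((594.2783203125, 84.6229248046875), (66.32686614990234, 40.65044403076172), 0.9974674582481384) 0.06949739473126818
top ((593.7391967773438, 81.5157241821289), (40.16444778442383, 63.217041015625), 89.00736999511719) 0.07003456108040942
top ((591.3618774414062, 0.4076671600341797), (40.33097457885742, 62.92971420288086), 89.80443572998047) 0.06965597339897622
[0.55826063 0.2902449  0.25165876] [ 4.61202989e-01  3.87482955e-01  1.36690541e+00 -6.32642095e-05
  1.38693535e+00  5.37420740e-01] [ 17.9 -24.7 -20.3]
[  0.6  -1.4 105.7] [ 4.61236405e-01  3.87419456e-01  1.36682366e+00 -2.73547758e-05
  1.38689919e+00  5.37383809e-01]
y ang -4.3626409909584325
[0.55863306 0.29655199 0.16584667] 100
y ang -4.338031361465044 [0.55819476 0.29051099 0.25173239] [4.61570221e-01 3.87437792e-01 1.36679392e+00 4.75308009e-05
 1.38687556e+00 5.37274413e-01]
```

View pics/bar.png

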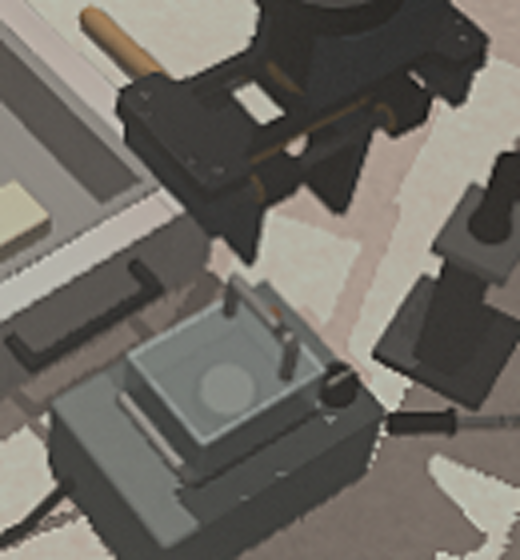

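The bar runs from (232,290) to (290,355) in the crop, below the fingers; the button shows under the hood at (228,388). No blocks are left on the board. Grip the bar lightly.

move_arm(
  motion=[0,-1,30,0,0,0,0.4,0,-1,60,0,0,0,0.4,0,-1,85,0,0,0,0.4,0,-1,98,0,0,0,0.4,0,-1,104,0,0,0,0.4,0,-1,104,0,0,0,0.4,0,-1,104,0,0,0,0.7,0,-1,104,0,0,0,1,0,-1,104,0,0,0,1,0,-1,104,0,0,0,1,0,-1,104,0,0,0,1,0,-1,104,0,0,0,1,0,-1,104,0,0,0,1],
  squeeze=8,
)

```text
time_s: 38.7
position: [0.5568, 0.291, 0.1475]
orientation: [-2.303, -2.137, 0.0]
wrist_force: [-0.9, 0.3, 0.9]
finger_gap: 0.093
gripper_force: 8.0
```

move_arm(
  motion=[0,5.3,-4.7,0,0,0,1,0,11.1,-9,0,0,0,1,0,17.2,-12.9,0,0,0,1,0,23.4,-16.4,0,0,0,1,0,29.9,-19.4,0,0,0,1,0,36.5,-22,0,0,0,1,0,43.4,-24.1,0,0,0,1,0,50.4,-25.7,0,0,0,1,0,57.5,-26.9,0,0,0,1,0,64.6,-27.5,0,0,0,1,0,71.8,-27.6,0,0,0,1,0,78.9,-27.2,0,0,0,1,0,86,-26.3,0,0,0,1,0,93,-25,0,0,0,1,0,100,-23.1,0,0,0,1,0,106.7,-20.8,0,0,0,1,0,113.3,-18,0,0,0,1,0,119.7,-14.8,0,0,0,1,0,125.8,-11,0,0,0,1,0,125.8,-11,0,0,0,1],
)

```text
time_s: 40.7
position: [0.6836, 0.2813, 0.1577]
orientation: [2.303, 2.136, 0.001]
wrist_force: [0.8, -0.1, -0.4]
finger_gap: 0.09
gripper_force: 8.0
```

move_arm(
  motion=[0,3,2,0,0,0,1,0,6,4,0,0,0,1,0,6,4,0,0,0,0.8,0,6,4,0,0,0,0.72,0,6,4,0,0,0,0.72,0,6,4,0,0,0,0.72,0,6,-10,0,0,0,0.72,0,6,-30,0,0,0,0.72,0,6,-60,0,0,0,0.72,0,6,-100,0,0,0,0.72,0,-30,-120,0,0,0,0.72,0,-70,-120,0,0,0,0.72,0,-110,-120,0,0,0,1,0,-150,-120,0,0,0,1,0,-190,-120,0,0,0,1,0,-220,-120,0,0,0,1,0,-220,-120,0,0,0,1,0,-220,-120,0,0,0,1],
)

```text
time_s: 42.5
position: [0.4633, 0.2983, 0.2801]
orientation: [2.302, 2.137, 0.005]
wrist_force: [0.6, -0.2, -0.0]
finger_gap: 0.003
gripper_force: 0.0
```

```bash
cat > g.py <<'E'
from h import *
import sys
for c in ('scene','top'):
    im=bot.get_image(c);C=cloud(im);x,y,z=np.moveaxis(C,-1,0)
    m=(x>.5)&(x<.63)&(y>.25)&(y<.34)&(z>.0935)&(z<.112)
    w=m&(im['img'].min(-1)>130); print(c,m.sum(),w.sum(),np.nanmean(C[m],0),np.nanmean(C[w],0) if w.any() else '')
    if w.any(): print(cv2.minEnclosingCircle((C[w][:,:2]*1000).astype(np.float32)),np.nanmedian(z[w]))
    if c=='scene': save(im,sys.argv[1],(250,170,140,140),4)
print(bot.get_obs()['position'])
E
python3 g.py open.png
```

```text
scene 283 110 [0.55832303 0.30322251 0.10005912] [0.57077107 0.29393969 0.10331864]
((548.12548828125, 308.73193359375), 46.29204559326172) 0.10343948347836851
top 150 65 [0.57867191 0.28651708 0.09896886] [0.57373468 0.2889552  0.1024122 ]
((573.5482177734375, 288.5714111328125), 15.178390502929688) 0.10292287908331335
[0.46418215 0.29809383 0.27906419]
```

View pics/open.png

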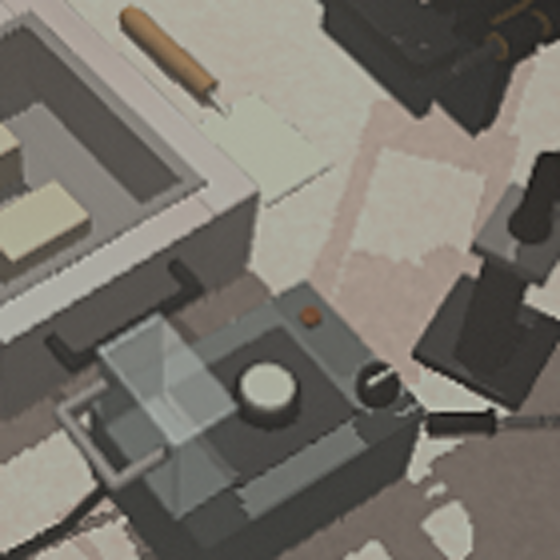

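The cover stays up and the white button is exposed at (268,388), centre about (0.573,0.289,0.103). I'll turn the gripper a quarter so its body clears the raised hood, then press with closed fingers.

```bash
python3 -c "
from h import *
print(togo([.572,.2895,.20]))"
```

```text
[ -0.5 108.   79.2]
```

move_arm(
  motion=[0,0,0,0,0,-0.13,1,0,0,0,0,0,-0.26,1,0,0,0,0,0,-0.39,1,0,0,0,0,0,-0.52,1,0,0,0,0,0,-0.65,1,0,0,0,0,0,-0.78,1,0,0,0,0,0,-0.91,1,0,0,0,0,0,-1.04,1,0,10,0,0,0,-1.17,1,0,30,0,0,0,-1.3,1,0,55,0,0,0,-1.43,1,0,80,0,0,0,-1.53,1,0,100,20,0,0,-1.571,1,0,108,45,0,0,-1.571,1,0,108,65,0,0,-1.571,1,0,108,79,0,0,-1.571,1,0,108,79,0,0,-1.571,1,0,108,79,0,0,-1.571,1],
)

```text
time_s: 44.4
position: [0.5718, 0.2897, 0.1993]
orientation: [-0.119, -3.139, 0.0]
wrist_force: [-0.2, -1.1, -0.2]
finger_gap: 0.001
gripper_force: 0.0
```

```bash
python3 -c "
from h import *
print(togo([.572,.2895,.106]))"
```

```text
[-0.2 -0.2 93.3]
```

move_arm(
  motion=[0,0,30,0,0,0,1,0,0,60,0,0,0,1,0,0,82,0,0,0,1,0,0,92,0,0,0,1,0,0,95,0,0,0,1,0,0,97,0,0,0,1,0,0,99,0,0,0,1,0,0,101,0,0,0,1,0,0,102.5,0,0,0,1,0,0,102.5,0,0,0,1,0,0,102.5,0,0,0,1,0,0,102.5,0,0,0,1],
)

```text
time_s: 45.6
position: [0.5718, 0.2903, 0.0976]
orientation: [0.117, 3.137, 0.002]
wrist_force: [2.7, 0.7, 3.6]
finger_gap: 0.004
gripper_force: 1.9
```

move_arm(
  motion=[0,0,1,0,0,0,1,0,0,2,0,0,0,1,0,0,2,0,0,0,1,0,0,2,0,0,0,1],
)

```text
time_s: 46.0
position: [0.5719, 0.2904, 0.0972]
orientation: [0.117, 3.136, 0.003]
wrist_force: [0.8, -0.3, 12.4]
finger_gap: 0.007
gripper_force: 6.1
```

The button is at its stop (12 N, TCP z 0.097). Withdrawing.

move_arm(
  motion=[0,0,-10,0,0,0,1,0,0,-30,0,0,0,1,0,0,-60,0,0,0,1,0,0,-95,0,0,0,1,0,0,-130,0,0,0,1,35,0,-170,0,0,0,1,75,0,-180,0,0,0,1,115,0,-180,0,0,0,1,155,0,-180,0,0,0,1,180,0,-180,0,0,0,1,180,0,-180,0,0,0,1,180,0,-180,0,0,0,1,180,0,-180,0,0,0,1],
)

```text
time_s: 47.3
position: [0.392, 0.3032, 0.2745]
orientation: [-0.118, -3.139, 0.001]
wrist_force: [-0.5, 0.2, -0.5]
finger_gap: 0.007
gripper_force: 0.0
```

```bash
python3 g.py x.png; python3 e.py; python3 -c "
import cv2;cv2.imwrite('pics/fin.png',cv2.imread('pics/after.png'))"
```

```text
scene 282 104 [0.55676824 0.30230856 0.09741462] [0.57085185 0.29400147 0.09759433]
((545.8568115234375, 307.44769287109375), 46.92644500732422) 0.09747149442217909
top 171 61 [0.56194778 0.2976675  0.09742933] [0.568159   0.29221554 0.09787826]
((545.9598388671875, 302.7272644042969), 44.913021087646484) 0.09687406791363119
[0.39222971 0.30319025 0.27445009]
scene ((592.938720703125, 4.549589157104492), (42.03932571411133, 64.5289535522461), 86.85282897949219) 0.06960881454523393
scene ((594.5177612304688, 85.4124755859375), (41.28657150268555, 65.04788970947266), 88.52224731445312) 0.06950994131254809
top ((594.2625732421875, 81.23664093017578), (40.559165954589844, 63.45231246948242), 89.68185424804688) 0.0697003684352975
top ((591.2150268554688, 1.8785648345947266), (63.439212799072266, 36.9771728515625), 0.18617451190948486) 0.06932758805703998
[0.39206285 0.30317571 0.274517  ] [ 6.35062710e-01  1.59444344e-01  1.62841424e+00 -4.80545409e-05
  1.35454182e+00 -8.59964644e-01] [-142.    17.6    2.4]
```

View pics/fin.png

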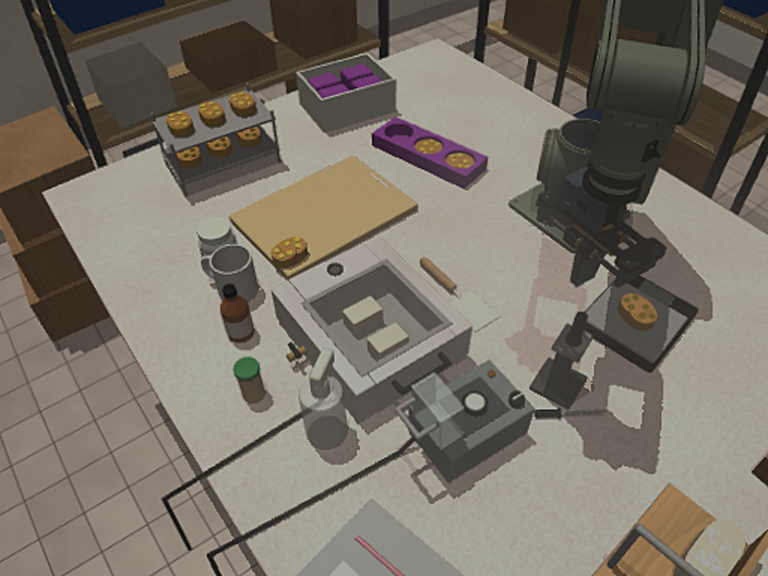

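The final picture shows everything in place:
- **Blocks:** both are flat in the tank at (362,314) and (388,340), and the board is clear apart from the oval bar.
- **Cover and button:** the cover is up at (420,395), and the button at (475,402) is at z=0.097, fully in.
- **Dipstick:** it hangs in its stand at (577,330).

The arm touches nothing.

```bash
python3 -c "
from bench import bot
print(bot.finish_job())"
```

```text
the job is handed in; nothing more can be done
None
```

The job is done and handed in at about 48 s of robot time: the water jacket was dipped to the bottom for well over a second and the dipstick hung back, both blocks lie flat in the tank, the cover stays up, and the start button is fully in; no verdict came back.

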